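Shake up a paint bottle on the touch mixer

ROBOT

A 6-joint arm with a two-finger parallel gripper is mounted at the origin on the work surface. World frame = base frame: x ahead of the robot, y to its left, z up, the work surface at z = 0. Lengths are in mm, angles in rad, forces in N, time in s.
With the tool pointing down it reaches from about 350 to 850 mm from the base axis. Payload 8.1 kg.
Tool frame: the origin (TCP) lies between the finger pads, 19 mm behind the fingertips; this is the grasp point; z points along the fingers, y is the line along which they close (so a half turn about z gives the same grasp; the last joint's range is limited). The gripper opens to 93 mm and grips with 3 to 60 N. Pads are 15 mm wide; open, the fingers measure 128 mm over their backs; the gripper's body (75 mm by 188 mm) begins 65 mm behind the grasp point.
Start: joints at [1.161, 0.13, 1.488, -0, 1.523, -0.085], TCP at [191.45, 568.641, 237.435] pointing down, gripper open.
Joint ranges: [-2.96, 2.96], [-0.89, 2.26], [0.02, 2.5], [-1.34, 4.48], [0, 2.73], [-2.66, 2.66]. Speed limits (rad/s): [2.39, 2.39, 2.79, 3.14, 3.14, 3.14].

INTERFACE

Orientations are given as a unit quaternion [x, y, z, w].
In Python, from bench import arm, gripper_open, grasp, optics, readout gives the robot as it stands. The module is installed in compiled form; this text tells all that it offers. Calls block until the motion is done:
- arm.move_ptp(position, orientation): joint-space move of the TCP to a pose.
- arm.servo_line(position, ori=None, velocity=150, until_force=None): straight line of the TCP; ori=None keeps the orientation; velocity is the mean speed in mm/s. With until_force (N) it stops when the force on the tool has changed by that much, and returns True; else False.
- arm.goto_joints(angles): joint-space move.
- gripper_open() and grasp(f_grip=None): open the fingers fully, or close them until they stop; f_grip is the grip in N (None keeps the last).
- arm.dwell(seconds).
- arm.solve_ik(position, orientation): joint angles nearest the present ones, or None.
- optics.grab_frame(name): name is "side" or "top"; returns a dict with "img" (400x640x3 uint8, red, green, blue), "fovy" (degrees; the focal length in pixels is half the picture's height over the tangent of half this angle, whatever the lens; pixels are square), "cx", "cy" (the principal point, pixels), "rvec" (rotation vector, rad) and "tvec" (3), from world to camera coordinates, as OpenCV has them. Camera axes: x right, y down, z forward; pixel columns grow to the right and rows downward; lengths in mm; the calibration is good to about 2 mm. A picture is of the moment at which its call begins. There is no depth.
A pose or a line that the arm cannot do raises arm.MotionError and nothing moves.
- arm.hand_in(): hands the job in; it is judged then, once.
Readings, each from a call of its own:
- readout.current_clock(): time.
- readout.current_qpos(): joint angles.
- readout.current_joint_vel(): joint speeds.
- readout.current_tau(): joint torques, N m.
- readout.current_eef_pos(): TCP position.
- readout.current_orientation(): TCP orientation.
- readout.current_ft_force(): force on the tool from outside, world axes, zero at the start.
- readout.current_ft_torque(): the same for the moment, N m.
- readout.current_grip_width(): opening from 0.0 (shut) to 1.0 (fully open).
- readout.current_gripper_force(): force on a finger pad.
Only numpy, scipy, OpenCV 4.12 (cv2) and the standard library are available. Lean on these libraries where they do the work, as an engineer would, in place of code of your own. Each camera call takes 0.05 s, during which the arm holds its last target. There are 200 camera calls.

TASK

The paint in the red-capped bottle has settled: turn the mixer's selector knob to its touch-start position (the yellow mark), then take the red-capped bottle by its sides, stand it upright in the mixer's rubber cup and press down until the sprung cup has sunk about half-way (4 mm of its 8 mm). Press no harder than a hand would, keeping under 25 N, and leave the other two bottles and the thread spool standing where they are. Finish while still holding the bottle pressed half-way down in the cup: do not let go.

Things in the scene. Friction and masses are not known exactly. Their poses are not given: they have to be found in the camera images.
- mixer: Bench bottle mixer, fixed: light grey housing 205 mm deep (x), 140 wide (y), 95 high; dark front panel sloping 15 degrees down to its front (-x); black rubber cup on a steel collar at the back, rim 132 mm above the bench (highest point). Origin: centre of underside, x front to back, z up. Knob axis crosses the panel at (-55, 0, 75) mm; cup axis vertical through (45, 0) mm.
- mode_grip (a point): On the selector knob's axis, 30 mm out from the panel, 3 mm below the knob's top (a TCP here clears the skirt by 6 mm). Knob: black bar 40 mm long, 12 wide, sides 5 to 33 mm above the panel, on a 38 mm round skirt (5 mm high). Axes turn with the knob: x along the bar to its white pointer line, y across it, z out along the axis (15 degrees off vertical, to the front).
- mode (a joint): Selector angle in rad, growing clockwise from above. Three clicks (detents): -0.7 = pointer at the green mark (runs on), 0 = white mark, straight towards the cup (off), +0.7 = yellow mark (touch start). Stops at -0.76 and 0.76. Starts at green or white. Turning takes up to about 0.07 N m; within 0.2 rad of a mark the detent draws it in.
- cup_floor (a point): Centre of the flat floor of the mixer's black rubber cup, where the bottle's base stands; moves down with the cup. At rest 118.5 mm above the bench. The wall rises 14 mm above the floor; hole about 38 mm wide at the floor, 44 mm at the rim, 52 mm outside. Axes as the mixer's.
- cup (a joint): How far the sprung cup is pressed down, in m: 0 = up (rest), 0.004 = half-way, 0.008 = on its stop. Starts to sink at about 3 N, then about 1 N more per mm: about 7 N half-way, 11 N at the stop. These count the push on the cup, bottle weight included. A bottle merely standing in it does not sink it.
- bottle_red: The bottle to mix: closed amber glass bottle, red screw cap, red band on its label, about 80 g. Round body 32 mm in diameter from base to 62 mm height, shoulder to 72 mm, cap 23 mm in diameter up to 90 mm. Origin: centre of its base, z up. Stands on the mat with two other bottles in a row along the mat's y, 80 to 130 mm apart, in any order.
- bottle_blue: Bystander: bottle with a blue cap, same shape and size as the red-capped bottle (32 mm diameter, 90 mm tall), origin at the centre of its base, z up the bottle; stands on the mat.
- bottle_black: Bystander: bottle with a black cap, same shape and size as the red-capped bottle (32 mm diameter, 90 mm tall), origin at the centre of its base, z up the bottle; stands on the mat.
- spool: Bystander: spool of black thread with white flanges, 42 mm in diameter, 55 mm tall, standing on the bench beyond the mat; origin at the centre of its base.
- mat: Green cutting mat fixed on the bench, 220 mm (x) by 340 mm (y), 3 mm thick, origin at the centre of its underside. The bottles' bases stand 3 mm above the bench.
Things that resemble listed ones, but are neither listed nor needed, are in the scene too. Leave any purple or turquoise look-alike of the bottle_red alone.

How it is judged:
By the outcome, as a careful person would: the job done as asked, in the order asked, and still so for the second after the job is handed in, while the arm keeps its last pose, push and grip.
It also fails if it takes over 64 s, if anything falls off the work surface, if the arm or the gripper's body presses on something with over 40 N, if the wrist force passes 120 N, or if a joint passes its speed limit or range.

## Working session

There is one attempt and no reset: what is moved stays moved. The work goes in short steps, each a Python script; the robot and the scene stay as the last script left them, time stands still between calls to the robot, and variables do not carry over. Pictures are saved under pics/ and viewed, at most 10 in all, crops included, and the job is handed in when it is done.

```bash
mkdir -p pics; python3 - <<'E'
from bench import arm, optics, readout
import cv2,numpy as np
for n in("side","top"):
    f=optics.grab_frame(n); cv2.imwrite(f"pics/{n}0.png",f["img"][:,:,::-1]); 
    R=cv2.Rodrigues(np.array(f["rvec"],float))[0]; print(n,f["fovy"],f["cx"],f["cy"],(-R.T@np.array(f["tvec"]).ravel()),f["rvec"],[k for k in f])
print(readout.current_clock(),readout.current_orientation())
E
```

```text
side 45.16852072128125 320.0838416984028 203.17492827937656 [ 305.39482676 -915.79475842  933.34518052] [ 2.33585936 -0.27765865  0.12157468] ['img', 'fovy', 'cx', 'cy', 'rvec', 'tvec']
top 46.70394421623228 317.1436925057446 196.1084670640653 [ 286.86144238 -110.97269069 1380.6654374 ] [ 2.15071338 -2.12785513  0.19553174] ['img', 'fovy', 'cx', 'cy', 'rvec', 'tvec']
0.1 [ 1.61684073e-01  9.86842227e-01 -7.98492525e-04 -2.07145158e-04]
```

View pics/top0.png

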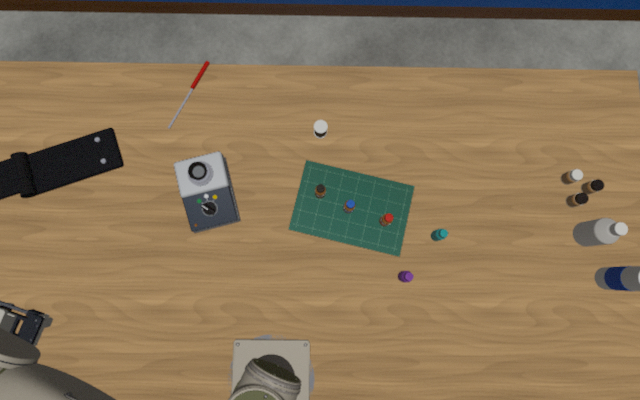

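View pics/side0.png

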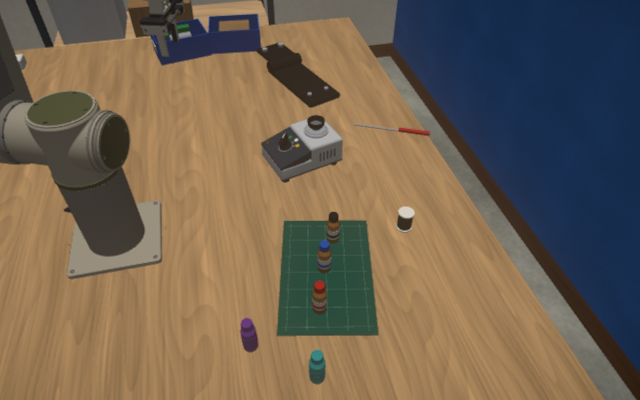

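The top view shows three bottles on the mat: black at (320,190), blue at (350,206) and red at (388,219). The turquoise (440,235) and purple (406,276) look-alikes are off the mat. The mixer knob is near (209,208) and the cup near (199,171). In the side view, red is at (319,290), the knob at (285,143) and the cup at (316,123). The red-capped bottle on the mat at top (388,219) fits the description, so I'll confirm it in an enlarged crop.

```bash
python3 - <<'E'
import cv2,numpy as np
t=cv2.imread("pics/top0.png");s=cv2.imread("pics/side0.png")
r=lambda im,x,y,w,h,k:cv2.resize(im[y:y+h,x:x+w],None,fx=k,fy=k,interpolation=cv2.INTER_CUBIC)
a=r(t,165,145,80,90,5)[:, :400]; b=r(s,255,105,100,80,4)
c=r(t,365,200,95,90,3); d=r(s,230,270,110,115,3)
o=np.zeros((600,800,3),np.uint8)
o[:300,:267]=cv2.resize(a,(267,300)); 
o=np.zeros((600,800,3),np.uint8); o[:450,:400]=a; o[:320,400:800]=b
o[325:595,400:685]=c
cv2.imwrite("pics/crop1.png",o)
E
```

```text
(no output)
```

View pics/crop1.png

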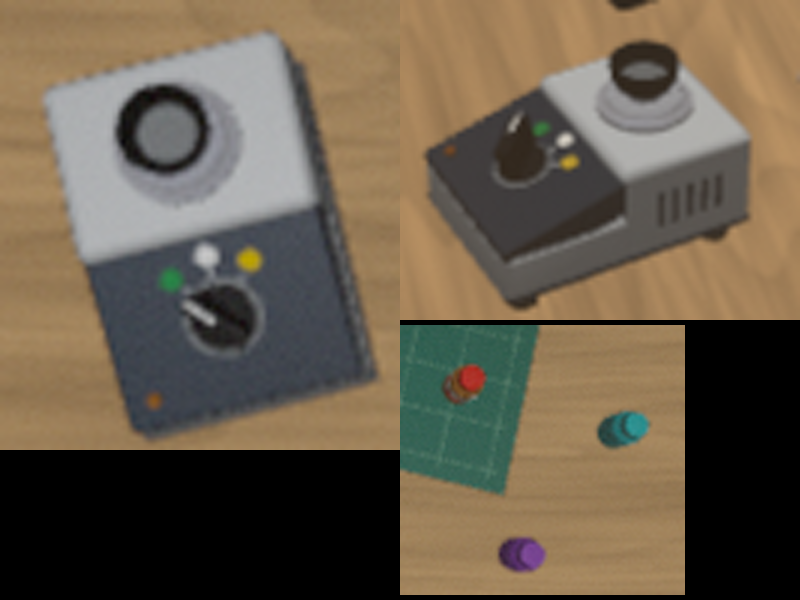

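Crop 1 confirms the red cap, red-labelled amber bottle on the mat at top (388,219); the turquoise and purple ones are plain look-alikes. The knob's white pointer is at the green mark, so mode starts at -0.7.

```bash
cat >h.py <<'E'
import cv2,numpy as np
from bench import arm,optics,readout,gripper_open,grasp
class Cam:
    def __init__(s,n):
        f=optics.grab_frame(n); s.im=f["img"]; s.hsv=cv2.cvtColor(s.im,cv2.COLOR_RGB2HSV)
        s.R=cv2.Rodrigues(np.array(f["rvec"],float))[0]; s.t=np.array(f["tvec"],float).ravel()
        s.f=200/np.tan(np.radians(f["fovy"]/2)); s.c=np.array([f["cx"],f["cy"]]); s.C=-s.R.T@s.t
    def ray(s,p): return s.R.T@np.append((np.array(p,float)-s.c)/s.f,1)
    def plane(s,p,z): d=s.ray(p); return s.C+d*(z-s.C[2])/d[2]
    def proj(s,P): q=s.R@np.array(P,float)+s.t; return s.c+s.f*q[:2]/q[2]
    def blob(s,lo,hi,box=(0,0,640,400),k=0):
        """largest blob of an HSV range in a box: centroid, area, contour"""
        x,y,w,h=box; m=np.zeros(s.im.shape[:2],np.uint8)
        m[y:y+h,x:x+w]=cv2.inRange(s.hsv,lo,hi)[y:y+h,x:x+w]
        cs=cv2.findContours(m,cv2.RETR_EXTERNAL,cv2.CHAIN_APPROX_NONE)[0]
        c=max(cs,key=cv2.contourArea); mm=np.zeros_like(m); cv2.drawContours(mm,[c],-1,1,-1)
        yy,xx=np.nonzero(mm); return np.array([xx.mean(),yy.mean()]),len(xx),c
def tri(a,pa,b,pb):
    d,e=a.ray(pa),b.ray(pb); M=np.stack([d,-e],1); k=np.linalg.lstsq(M,b.C-a.C,rcond=None)[0]
    P,Q=a.C+k[0]*d,b.C+k[1]*e; return (P+Q)/2,np.linalg.norm(P-Q)
E
python3 - <<'E'
from h import *
np.set_printoptions(precision=1,suppress=True)
T,S=Cam("top"),Cam("side")
# marks
for n,lo,hi in(("green",(45,90,60),(80,255,255)),("yellow",(20,150,120),(35,255,255))):
    a=T.blob(lo,hi,(192,190,28,20)); b=S.blob(lo,hi,(280,125,30,30)); print(n,a[:2],b[:2],*tri(T,a[0],S,b[0]))
# cup rim
lo,hi=(0,0,0),(179,255,75)
a=T.blob(lo,hi,(185,155,30,30)); e=cv2.fitEllipse(a[2]); print("rim top",a[:2],e,T.plane(a[0],132), "dia",e[1][0]*(T.C[2]-132)/T.f)
b=S.blob(lo,hi,(300,110,32,22)); x,y,w,h=cv2.boundingRect(b[2]); print("side cup",b[:2],x,y,w,h)
# knob skirt/bar dark
# bottles' caps
r=T.blob((0,150,90),(8,255,255),(370,200,40,30)); s=S.blob((0,170,90),(8,255,255),(305,275,30,22))
print("redcap",r[:2],s[:2],T.plane(r[0],90),S.plane(s[0],85),*tri(T,r[0],S,s[0]))
for n,lo,hi,bx,bs in(("blue",(105,120,60),(125,255,255),(340,195,20,20),(312,235,24,20)),):
    r=T.blob(lo,hi,bx); s=S.blob(lo,hi,bs); print(n,r[:2],s[:2],*tri(T,r[0],S,s[0]))
# black: dark pixels
r=T.blob((0,0,0),(179,255,60),(312,180,18,14)); s=S.blob((0,0,0),(179,255,60),(324,208,20,16)); print("black",r[:2],s[:2],*tri(T,r[0],S,s[0]))
# mixer light top
r=T.blob((0,0,130),(179,40,255),(165,145,80,60)); q=cv2.minAreaRect(r[2]); pts=cv2.boxPoints(q); P=np.array([T.plane(p,95) for p in pts]); print("lid",r[1],pts,P, np.linalg.norm(np.diff(P,axis=0),axis=1))
g=T.blob((65,60,20),(90,255,255),(270,150,160,120)); q=cv2.boxPoints(cv2.minAreaRect(g[2])); P=np.array([T.plane(p,3) for p in q]); print("mat",P,np.linalg.norm(np.diff(P,axis=0),axis=1))
E
```

```text
green (array([198.8, 200.6]), 19) (array([289.5, 137. ]), 10) [490.2 206.2  86.3] 1.1817433952320444
yellow (array([214.6, 196.6]), 13) (array([297., 145.]), 11) [502.7 161.9  87.9] 0.2675034329904074
rim top (array([197.1, 170.4]), 250) ((197.11172485351562, 170.40782165527344), (16.71459197998047, 17.304061889648438), 75.11079406738281) [567.6 204.  132. ] dia 45.05447881622979
side cup (array([315.6, 122. ]), 186) 308 116 16 14
redcap (array([388.5, 217.4]), 57) (array([319.4, 285.2]), 74) [ 448.9 -328.4   90. ] [ 451.2 -323.2   85. ] [ 449.3 -328.1   92. ] 1.3187153449417695
blue (array([350.2, 203.5]), 52) (array([324., 244.]), 69) [ 486.6 -220.5   94. ] 0.48948665497177274
black (array([320., 188.]), 47) (array([333. , 217.1]), 81) [ 531.1 -135.3   85.7] 0.43940168135797936
lid 1749 [[171.9 162.5]
 [219.9 150.5]
 [228.6 185.4]
 [180.6 197.4]] [[598.  285.9  95. ]
 [634.9 151.7  95. ]
 [534.  122.7  95. ]
 [498.1 255.4  95. ]] [139.2 105.  137.5]
mat [[ 421.7  -44.2    3. ]
 [ 633.8  -90.9    3. ]
 [ 555.2 -426.3    3. ]
 [ 346.4 -371.4    3. ]] [217.2 344.5 215.9]
```

```bash
python3 - <<'E'
from h import *
from scipy.optimize import least_squares
np.set_printoptions(precision=1,suppress=True)
T,S=Cam("top"),Cam("side")
# side lid corners from crop1: back-left hidden-ish; skirt & rim from crops
obs=[(T,(197.2,170.3),(45,0,132)),(T,(209,208.2),(-56.3,0,79.8)),(T,(172.8,163),(102.5,70,95)),(T,(219.6,150.8),(102.5,-70,95)),
     (S,(315.5,119.3),(45,0,132)),(S,(284.4,146.4),(-56.3,0,79.8)),(S,(341.3,138.5),(102.5,-70,95))]
def w(p,q): c,s=np.cos(p[2]),np.sin(p[2]); return np.array([p[0]+c*q[0]-s*q[1],p[1]+s*q[0]+c*q[1],q[2]])
f=lambda p:np.concatenate([c.proj(w(p,q))-np.array(u) for c,u,q in obs])
for sel in (obs,obs[:4],obs[4:]):
    o,obs=obs,sel; r=least_squares(f,[525,192,.27]); obs=o
    print(r.x, r.x[2].round(3)); print(r.fun.reshape(-1,2)); print("cup",w(r.x,(45,0,132)),"knob",w(r.x,(-55,0,75)))
print(tri(T,obs[0][1],S,obs[4][1]),tri(T,obs[1][1],S,obs[5][1]))
for k,c in (("T",T),("S",S)): print(k,c.plane((388.5,217.4) if k=="T" else (319.4,285.2),90))
E
```

```text
[520.6 192.    0.3] 0.271
[[-0.2  1.4]
 [ 0.3  1.5]
 [-1.2 -1.4]
 [ 0.2 -1.3]
 [-1.1  1.7]
 [-0.8 -0.5]
 [ 2.4 -0.1]]
cup [563.9 204.  132. ] knob [467.6 177.2  75. ]
[520.8 191.3   0.3] 0.273
[[ 0.1  1.4]
 [ 0.6  1.4]
 [-1.  -1.4]
 [ 0.4 -1.5]]
cup [564.1 203.4 132. ] knob [467.8 176.4  75. ]
[520.5 194.    0.3] 0.271
[[-1.2  1.2]
 [-0.9 -0.9]
 [ 2.2 -0.5]]
cup [563.9 206.1 132. ] knob [467.5 179.3  75. ]
(array([566.6, 202.1, 138.5]), np.float64(0.14846179486355288)) (array([469.9, 178.7,  76.4]), np.float64(2.1205615550772694))
T [ 448.7 -328.5   90. ]
S [ 450.4 -326.7   90. ]
```

```bash
cat >>h.py <<'E'
from scipy.spatial.transform import Rotation as Rot
CUP=np.array([567.3,203.5]); YAW=.268
def w(q): 
    c,s=np.cos(YAW),np.sin(YAW); o=CUP-45*np.array([c,s]); return np.array([o[0]+c*q[0]-s*q[1],o[1]+s*q[0]+c*q[1],q[2]])
RM=Rot.from_euler('z',YAW); a15=np.radians(15)
ZK=RM.apply([-np.sin(a15),0,np.cos(a15)]); GRIP=w((-55,0,75))+30*ZK
def knob_ori(m,flip=1):
    x0=RM.apply([np.cos(a15),0,np.sin(a15)]); bx=Rot.from_rotvec(-m*ZK).apply(x0)
    z=-ZK; y=flip*np.cross(ZK,bx); x=np.cross(y,z); return Rot.from_matrix(np.stack([x,y,z],1)).as_quat()
def snap(n,box,k,fn):
    c=Cam(n); x,y,ww,hh=box; cv2.imwrite(fn,cv2.resize(c.im[y:y+hh,x:x+ww,::-1],None,fx=k,fy=k,interpolation=cv2.INTER_CUBIC)); return c
E
python3 - <<'E'
from h import *
np.set_printoptions(precision=2,suppress=True)
print(GRIP)
for fl in(1,-1):
    for m in(-.7,0,.7):
        for d in (0,60): print(fl,m,d,arm.solve_ik(GRIP+d*ZK,knob_ori(m,fl)))
E
```

```text
[463.38 174.96 103.98]
1 -0.7 0 [ 0.26 -0.31  2.17  0.    1.01 -2.29]
1 -0.7 60 [ 0.25 -0.43  2.15  0.    1.16 -2.29]
1 0 0 [ 0.26 -0.31  2.17  0.    1.01 -1.59]
1 0 60 [ 0.25 -0.43  2.15  0.    1.16 -1.59]
1 0.7 0 [ 0.26 -0.31  2.17  0.    1.01 -0.89]
1 0.7 60 [ 0.25 -0.43  2.15  0.    1.16 -0.89]
-1 -0.7 0 [ 0.26 -0.31  2.17  0.    1.01  0.86]
-1 -0.7 60 [ 0.25 -0.43  2.15  0.    1.16  0.86]
-1 0 0 [ 0.26 -0.31  2.17  0.    1.01  1.56]
-1 0 60 [ 0.25 -0.43  2.15  0.    1.16  1.56]
-1 0.7 0 [ 0.26 -0.31  2.17  0.    1.01  2.26]
-1 0.7 60 [ 0.25 -0.43  2.15  0.    1.16  2.26]
```

```bash
python3 - <<'E'
from h import *
np.set_printoptions(precision=1,suppress=True)
arm.move_ptp(GRIP+55*ZK,knob_ori(-.7,-1))
print(readout.current_clock(),readout.current_eef_pos(),readout.current_ft_force())
t=snap("top",(165,145,80,90),5,"pics/k1.png");s=snap("side",(235,65,110,120),4,"pics/k2.png")
a,b=cv2.imread("pics/k1.png"),cv2.imread("pics/k2.png"); o=np.zeros((480,840,3),np.uint8);o[:450,:400]=a;o[:,400:]=b
for c,x0,y0,k,ox in((t,165,145,5,0),(s,235,65,4,400)):
    for P in (GRIP,w((-56.3,0,79.8)),w((45,0,132)),np.array(readout.current_eef_pos())):
        p=(c.proj(P)-[x0,y0]+.5)*k; cv2.circle(o,(int(p[0]+ox),int(p[1])),3,(0,0,255),1)
cv2.imwrite("pics/k3.png",o[:,:800])
E
```

```text
2.05 [449.9 171.9 157.6] [ 0.9 -0.4  0.1]
```

View pics/k3.png

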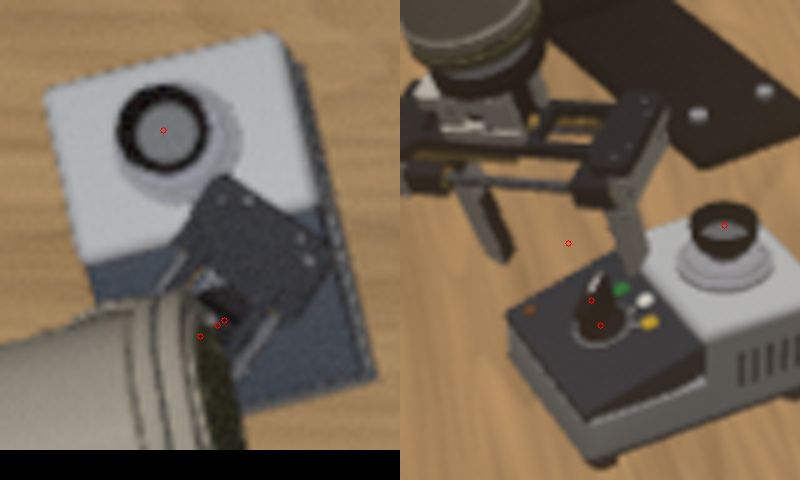

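The overlaid skirt, grip and rim points sit on the knob and cup in both views (side crop: knob (600,325), cup (725,225)). I'll descend and grip.

```bash
python3 - <<'E'
from h import *
np.set_printoptions(precision=2,suppress=True)
hit=arm.servo_line(GRIP,velocity=60,until_force=8)
print(hit,readout.current_eef_pos(),readout.current_clock())
if not hit:
    grasp(10); print(readout.current_grip_width(),readout.current_gripper_force(),readout.current_ft_force(),readout.current_ft_torque(),readout.current_eef_pos())
E
```

```text
False [463.68 175.04 104.43] 3.2167
0.13252791747216539 9.990685433149338 [ 8.66 -5.25 -4.92] [-1.08 -1.04 -0.32] [464.78 173.9  104.42]
```

```bash
python3 - <<'E'
from h import *
np.set_printoptions(precision=2,suppress=True)
y=Rot.from_quat(knob_ori(-.7,-1)).as_matrix()[:,1]; F=np.array(readout.current_ft_force()); print(y,F@y)
P=GRIP+y*np.sign(F@y)*1.8
arm.servo_line(P,velocity=20); grasp(25)
print(readout.current_ft_force(),readout.current_eef_pos())
for m in(-.5,-.3):
    arm.servo_line(P,knob_ori(m,-1),velocity=60)
    print(m,readout.current_clock(),readout.current_ft_force(),readout.current_ft_torque(),readout.current_eef_pos(),readout.current_qpos()[5])
E
```

```text
[ 0.8  -0.57  0.17] 9.133982159496165
[ 0.78 -2.2   1.48] [464.95 173.8  104.39]
-0.5 5.2667 [-1.93  0.01  2.79] [-0.27  0.5   0.48] [464.66 174.16 104.33] 1.0485299609464038
-0.3 5.6167 [-5.32  0.49  5.12] [-0.09  0.89  0.74] [464.45 174.17 104.21] 1.2464678389346804
```

```bash
python3 - <<'E'
from h import *
np.set_printoptions(precision=2,suppress=True)
P=GRIP+Rot.from_quat(knob_ori(-.7,-1)).as_matrix()[:,1]*1.8
for m in(-.1,.1,.3,.5,.7):
    y=Rot.from_quat(knob_ori(m,-1)).as_matrix()[:,1]; F=np.array(readout.current_ft_force()); P=P+y*np.clip((F@y)*.12,-.8,.8)
    arm.servo_line(P,knob_ori(m,-1),velocity=60)
    print(m,readout.current_clock(),np.array(readout.current_ft_force()),readout.current_ft_torque(),readout.current_eef_pos(),readout.current_qpos()[5])
print(readout.current_grip_width())
s=snap("side",(235,65,110,120),4,"pics/k4.png")
E
```

```text
-0.1 5.9667 [-1.51 12.6   0.81] [1.99 0.67 0.47] [464.67 176.31 104.55] 1.448206383902178
0.1 6.3167 [-2.08 11.13  1.01] [1.57 0.68 0.7 ] [464.55 176.9  104.61] 1.6500551563589267
0.3 6.6667 [-5.59  7.71  3.65] [0.99 0.92 0.95] [464.12 177.17 104.38] 1.8518919564038345
0.5 7.0167 [-3.75 10.03  2.23] [1.66 0.82 0.5 ] [464.56 178.36 104.65] 2.0545370742259736
0.7 7.3667 [-3.79  9.27  2.87] [1.6  0.96 0.49] [464.78 179.   104.77] 2.256228600597263
0.12538616172479441
```

```bash
python3 - <<'E'
from h import *
np.set_printoptions(precision=2,suppress=True)
y=Rot.from_quat(knob_ori(.7,-1)).as_matrix()[:,1]; P0=np.array(readout.current_eef_pos())
F=np.array(readout.current_ft_force());print(y,F@y)
P=P0+y*np.sign(F@y)*.8
arm.servo_line(P,knob_ori(.7,-1),velocity=20)
print(readout.current_ft_force(),readout.current_ft_torque(),readout.current_eef_pos(),GRIP)
gripper_open(); print(readout.current_ft_force(),readout.current_eef_pos())
arm.servo_line(P+70*ZK,velocity=150)
s=snap("side",(255,105,100,80),5,"pics/k5.png");print(readout.current_clock())
E
```

```text
[-0.4  -0.9  -0.17] -7.694604123444521
[-6.16 -4.09  6.07] [-0.53  1.04 -0.1 ] [464.74 179.3  104.71] [463.38 174.96 103.98]
[-0.43 -0.05  0.16] [465.1  179.72 104.89]
9.6917
```

View pics/k5.png

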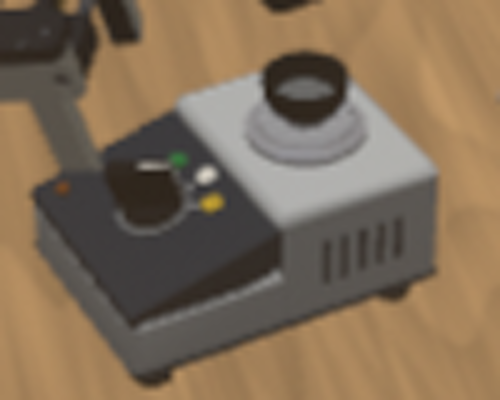

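The pointer line in the side crop runs (137,166) to (170,168), nearly horizontal. That matches the direction expected at +0.7, towards yellow. The top view will confirm it once the arm is clear.

```bash
cat >>h.py <<'E'
def down(th):
    """tool straight down, closing axis at world angle th"""
    y=np.array([np.cos(th),np.sin(th),0]); z=np.array([0,0,-1.]); return Rot.from_matrix(np.stack([np.cross(y,z),y,z],1)).as_quat()
E
python3 - <<'E'
from h import *
np.set_printoptions(precision=2,suppress=True)
B=np.array([449.5,-327.3]); row=np.arctan2(107,38)
for th in (row,row-np.pi,row-np.pi/2,row+np.pi/2): print(th,arm.solve_ik(np.append(B,46),down(th)),arm.solve_ik(np.append(CUP,162),down(th)))
arm.servo_line(np.array(readout.current_eef_pos())+[0,0,60],velocity=200)
j=arm.solve_ik(np.append(B,220),down(row)); print(j)
q=min((arm.solve_ik(np.append(B,220),down(t)) for t in(row,row-np.pi)),key=lambda q:abs(q[5])); arm.goto_joints(q)
print(readout.current_clock(),readout.current_qpos())
a=snap("top",(165,145,80,90),5,"pics/t5.png")
E
```

```text
1.2295496356878095 [-0.72  0.19  1.79 -0.    1.16 -1.95] [ 0.26  0.18  1.57 -0.    1.39 -0.97]
-1.9120430179019836 [-0.72  0.19  1.79 -0.    1.16  1.19] [ 0.26  0.18  1.57 -0.    1.39  2.17]
-0.34124669110708705 [-0.72  0.19  1.79 -0.    1.16 -0.38] [ 0.26  0.18  1.57 -0.    1.39  0.6 ]
2.800345962482706 None [ 0.26  0.18  1.57 -0.    1.39 -2.54]
[-0.72  0.02  1.64 -0.    1.49 -1.95]
11.9583 [-0.72  0.02  1.64  0.    1.49  1.19]
```

View pics/t5.png

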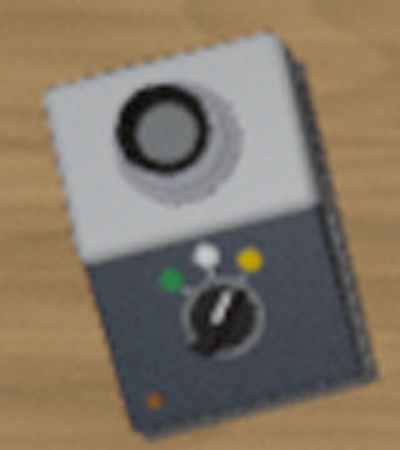

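The top crop shows the knob pointer from (216,322) to (228,294), aimed at the yellow mark (250,260), about 38° clockwise of the cup direction, so it is at touch start. Next I'll centre on the red bottle from two directions and grip it.

```bash
python3 - <<'E'
from h import *
np.set_printoptions(precision=2,suppress=True)
B=np.array([449.5,-327.3]); row=np.arctan2(107,38); H=3+36
def pr(n): print(n,readout.current_clock(),readout.current_eef_pos(),readout.current_ft_force(),readout.current_grip_width(),readout.current_gripper_force())
if not arm.servo_line(np.append(B,H),down(row-np.pi),velocity=120,until_force=8):
    pr("down"); grasp(3); pr("g1")
else: pr("HIT")
a=Cam("side"); cv2.imwrite("pics/b1.png",cv2.resize(a.im[220:360,240:400,::-1],None,fx=4,fy=4))
E
```

```text
down 13.6667 [ 450.05 -327.76   39.9 ] [-0.15 -0.25 -0.28] 1.0004194344914532 0.0
g1 14.6417 [ 449.51 -327.29   39.  ] [-0.07  0.71 -0.22] 0.3468337705649691 2.9996437452246028
```

View pics/b1.png

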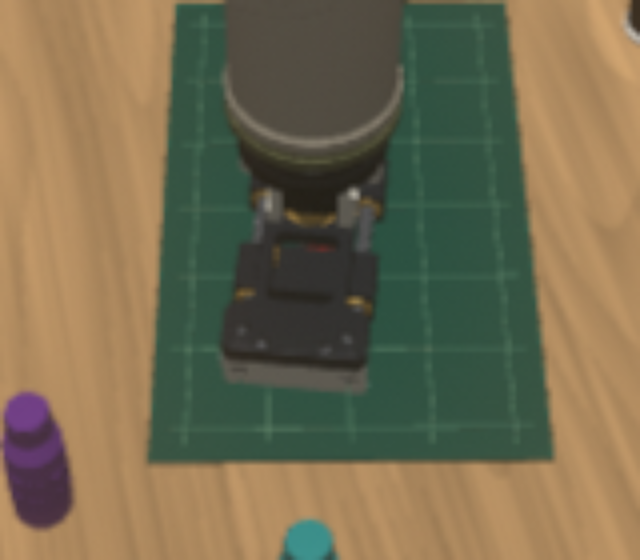

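The side crop shows the gripper closed on the red-capped bottle (cap just visible at (320,248)) with the neighbours untouched. The 32 mm width matches. Now the second direction.

```bash
python3 - <<'E'
from h import *
np.set_printoptions(precision=2,suppress=True)
B=np.array([449.5,-327.3]); row=np.arctan2(107,38); H=3+42
def pr(n): print(n,readout.current_clock(),readout.current_eef_pos(),readout.current_ft_force(),readout.current_grip_width(),readout.current_gripper_force())
gripper_open()
arm.servo_line(np.append(B,H),velocity=60)
arm.servo_line(np.append(B,H),down(row-np.pi/2),velocity=60)
pr("turned"); grasp(3); pr("g2"); grasp(35); pr("g3")
arm.servo_line(np.append(B,H+70),velocity=120); arm.dwell(.3); pr("lift")
S,T=Cam("side"),Cam("top")
s=S.blob((0,170,90),(8,255,255),(290,200,80,110)); print(s[:2],S.proj(np.append(B,3+70+85)))
cv2.imwrite("pics/b2.png",np.hstack([cv2.resize(c.im[y:y+120,x:x+100,::-1],None,fx=4,fy=4) for c,x,y in((S,270,200),(T,340,150))]))
E
```

```text
turned 17.7417 [ 449.47 -327.26   44.94] [ 0.91 -0.06 -0.29] 1.000560849357765 0.0
g2 18.7167 [ 449.68 -327.42   45.15] [ 1.12 -0.41  0.58] 0.3476908010569344 2.9983866721886443
g3 18.9333 [ 449.63 -327.37   45.11] [ 0.68 -0.29  0.41] 0.3360963086325064 34.99374232880655
lift 19.9667 [ 449.11 -326.96  114.18] [ 0.52 -0.72 -0.98] 0.3406921949181907 34.992264839820564
(array([317.82, 261.94]), 17) [319.14 265.66]
```

View pics/b2.png

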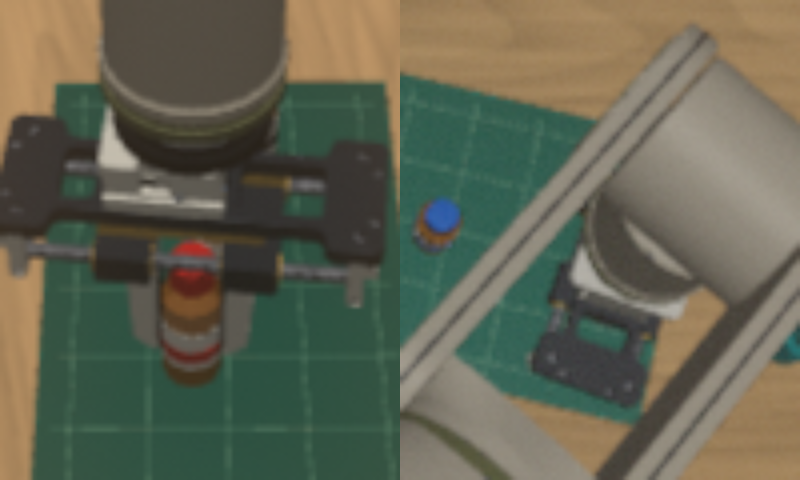

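The bottle is held between the fingers: in the left panel the cap is at (193,268) and the base at (190,375). Next I'll carry it over the cup and check there.

```bash
python3 - <<'E'
from h import *
np.set_printoptions(precision=2,suppress=True)
p=np.array(readout.current_eef_pos()); arm.servo_line([p[0],p[1],215],velocity=150)
G=CUP+[1.5,2]
arm.move_ptp([*G,215],down(-.23)); arm.servo_line([*G,190],velocity=80); arm.dwell(.3)
p=np.array(readout.current_eef_pos());print(readout.current_clock(),p,readout.current_grip_width(),readout.current_ft_force())
S=snap("side",(280,70,70,75),8,"pics/c1.png"); T=snap("top",(165,125,70,75),8,"pics/c1t.png")
o=cv2.imread("pics/c1.png")
for P in(p-[0,0,42],np.append(CUP,132),np.append(p[:2],132)):
    q=(S.proj(P)-[280,70]+.5)*8; print(q); cv2.circle(o,tuple(int(v) for v in q),3,(255,0,255),1)
cv2.imwrite("pics/c2.png",o)
E
```

```text
23.6083 [569.1  205.64 190.56] 0.33924067793160173 [-0.67 -0.18 -1.48]
[292.36 368.42]
[288.94 411.15]
[292.45 407.12]
```

View pics/c2.png

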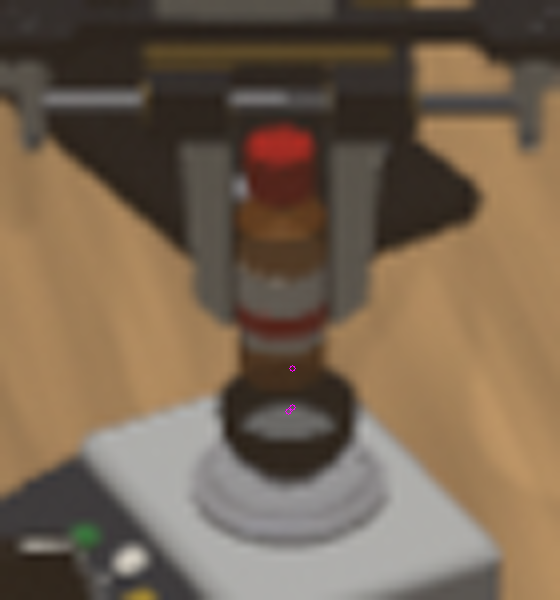

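```bash
python3 - <<'E'
from h import *
np.set_printoptions(precision=2,suppress=True)
S=Cam("side"); p=np.array(readout.current_eef_pos())
cr=lambda P:(S.proj(P)-[280,70]+.5)*8
print("cap top",cr(p+[0,0,48]),"dx",cr(p+[10,0,48])-cr(p+[0,0,48]),"dy",cr(p+[0,10,48])-cr(p+[0,0,48]),"dz",cr(p+[0,0,58])-cr(p+[0,0,48]))
g=S.im[70:100,306:324].astype(int); print((g[:,:,0]-g[:,:,1])[12:28])   # redness rows 82..97
h=S.im[110:136,:].astype(int).sum(2); 
for y in range(112,128): print(y,h[y-110,304:328])
E
```

```text
cap top [291.33 146.96] dx [28.58 -3.58] dy [ -6.73 -15.12] dz [ -0.06 -26.03]
[[  7   7   7   4   4   3   2   3   3   3   3   3   3   2   5   7   7   8]
 [  8   8   7   7   5   5   5   4   5   4   3   4   4   4   6   8   8   9]
 [  8   7   8   8   7   8   7   7   7   7   7   7   8   8   7   8   8   8]
 [  8   8   8   8   8   8  17  28  37  40  23  12   8   8   9   8   7   8]
 [  8   9   7   7  11  39  72  81  89  93  76  60  32   7   7   7   8   8]
 [  7   6   7   7  29  85 119 118 118 118 117 110  74  15   8   6   7   7]
 [  6   6   7   6  47  98 118 118 119 118 118 119  93  30   7   6   6   6]
 [  6   5   6   8  39  83 103 107 113 114 110 104  82  29   8   5   5   6]
 [  6   6   5   7  26  45  54  74  87  90  80  63  46  24   7   6   6   5]
 [  5   6   5   6  22  46  47  53  55  47  46  46  40  23   8   6   5   5]
 [  6   6   5   4  12  45  45  46  47  47  47  45  39  23   7   6   5   5]
 [  6   6   5   3   9  40  45  46  47  46  46  46  39  22   7   6   6   6]
 [  5   6   5   4  14  35  44  46  46  45  46  43  37  24   8   6   5   6]
 [  6   6   5  11  25  38  39  41  41  40  41 
[... 1127 characters left out ...]
 126 119 126 173 228 263 293 311 311 299 259 220 186 132
 120 124 271 395 402 383]
122 [518 517 490 354 124 123 172 266 310 312 310 310 310 310 311 311 280 192
 127 125 311 461 455 401]
123 [519 520 519 410 120 122 199 271 283 302 311 311 311 310 299 284 277 224
 124 135 361 519 506 455]
124 [519 519 514 409 149 117 121 137 187 244 269 268 270 270 240 186 167 124
 120 160 366 507 518 506]
125 [519 510 484 415 271 128 114 118 117 126 127 128 126 126 124 119 118 116
 127 242 391 477 505 520]
126 [511 477 435 438 387 204 117 116 116 117 114 117 115 117 114 117 114 117
 215 370 432 421 466 509]
127 [487 438 423 439 430 334 192 128 117 117 119 114 114 116 117 119 129 180
 341 446 417 385 425 476]
```

```bash
python3 - <<'E'
from h import *
np.set_printoptions(precision=2,suppress=True)
def pr(n): print(n,readout.current_clock(),np.array(readout.current_eef_pos()),np.array(readout.current_ft_force()),readout.current_grip_width())
G=np.array([570.,204.]); arm.servo_line([*G,183],velocity=60); arm.dwell(.3); pr("above")
for z in (174,170,166,163,161.5):
    h=arm.servo_line([*G,z],velocity=15,until_force=2); pr((z,h))
    if h: break
E
```

```text
above 24.3333 [570.07 204.04 183.15] [ 0.46  0.5  -1.61] 0.33677813890634517
(174, False) 25.0833 [570.03 204.04 174.03] [-0.32  0.29 -1.24] 0.33554782110437786
(170, False) 25.5 [569.87 203.96 169.78] [-0.09 -0.55 -1.31] 0.33791544775227306
(166, False) 25.9167 [569.86 203.98 165.77] [ 0.51  0.44 -1.07] 0.33687406082769766
(163, False) 26.2667 [569.89 203.96 162.81] [ 0.19 -0.1  -1.91] 0.3377717782339021
(161.5, False) 26.5167 [569.93 203.99 161.38] [ 0.11  0.2  -0.85] 0.3370431576219203
```

```bash
python3 - <<'E'
from h import *
np.set_printoptions(precision=2,suppress=True)
def F(): 
    v=[]
    for _ in range(5): arm.dwell(.04); v.append(readout.current_ft_force())
    return np.mean(v,0)
G=np.array([570.,204.])
for z in np.arange(161,157.4,-.5):
    arm.servo_line([*G,z],velocity=10); print(round(z,1),np.array(readout.current_eef_pos()),F(),readout.current_grip_width())
print(readout.current_clock())
E
```

```text
161.0 [570.   203.97 160.99] [-0.05  0.17 -0.84] 0.3397553410651851
160.5 [570.11 204.05 160.69] [ 0.25 -0.15  0.16] 0.33747247893613824
160.0 [570.1  204.05 160.31] [-0.   -0.43  2.6 ] 0.3380808816476459
159.5 [570.12 204.05 159.63] [ 0.04 -0.    3.33] 0.3392521455115367
159.0 [570.1  204.03 159.06] [0.66 0.39 3.43] 0.3363348146589626
158.5 [570.13 204.02 158.62] [0.88 0.02 4.69] 0.3378138123252587
158.0 [570.11 204.01 158.1 ] [1.23 0.02 4.79] 0.3412938463287533
157.5 [570.11 204.03 157.63] [1.02 0.13 5.38] 0.34080945634326776
30.1833
```

```bash
python3 - <<'E'
from h import *
np.set_printoptions(precision=2,suppress=True)
arm.servo_line([570,204,156.45],velocity=10); arm.dwell(.5)
v=[];p=[]
for _ in range(10): arm.dwell(.05); v.append(readout.current_ft_force()); p.append(readout.current_eef_pos())
print(np.mean(v,0),np.mean(p,0),readout.current_grip_width(),readout.current_clock())
S=snap("side",(280,70,70,75),8,"pics/d1.png")
E
```

```text
[0.12 0.05 6.17] [570.11 204.03 156.73] 0.3371154645756425 31.4417
```

View pics/d1.png

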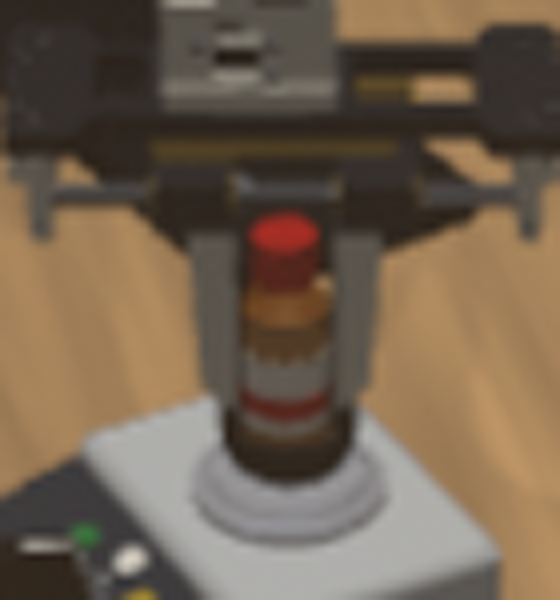

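The bottle stands upright in the cup (cap (284,240), cup (288,440)), pressed with about 7 N and sunk about 4 mm. Knob pointer still horizontal at (45,545), i.e. at yellow.

```bash
python3 -c "
from bench import arm
print(arm.hand_in())"
```

```text
the job is handed in; nothing more can be done
None
```

I handed the job in at about 31 s: the selector is at the yellow touch-start mark, and the red-capped bottle is still held upright in the cup, pressed about 4 mm down with about 7 N; I did not touch the other bottles or the spool.

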